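# Cover the wax dipping pot and roll its heat wheel to the working band

### The job

Get the wax dipping pot ready for heating: first put its lid on the well so that it sits fully home, then roll the edge thumbwheel in the slot of its control deck until the green band stands squarely at the white index ticks, and let go. Press the wheel only lightly, as with one fingertip: its little potentiometer breaks at 15 N. Leave the other things on the bench where they are.

Things in the scene. Friction and masses are not known exactly. Their poses are not given: they have to be found in the camera images.
- pot: wax dipping pot, a light grey box fixed to the bench, 180 mm long (its x) by 124 wide (its y); origin on the bench; x points from the control deck to the well, z up. Front part (x -95 to -20 mm): level dark control deck, top at z 58 mm. Rear part (x -20 to 85 mm): taller housing, top at z 80 mm, with the round aluminium well rising out of it to z 86 mm
- pot_well (a point): centre of the well's open mouth at its rim, at (35, 0, 86) mm in the pot's frame, axes as the pot's; the well is 64 mm wide inside, 72 mm outside, its cold wax lies 27 mm below the rim
- pot_slot (a point): middle of the wheel's slot on the deck's top face, at (-60, -15, 58) mm in the pot's frame, axes as the pot's; slot 37 mm long (pot x), 13 mm wide, a white index tick at each side of its middle. The wheel's top, right above this point, stands 4.5 to 7.5 mm proud of the deck: different each time and not measured. The taller housing's wall is 40 mm behind it (+x)
- wheel (a joint): edge thumbwheel in the slot, rad, limits -0.1 to 4.6; radius 20 mm, 10 mm wide, rigid, axle along pot y. Grows when the rim's top is rolled towards the well (pot +x), 20 mm per rad: several strokes. Resists with 1.8 N at the rim and stays put; a press of 3 to 6 N grips it. Rim black; white band (off) at the ticks at 0, green band centred there at 3.0 (0.56 wide), red from 3.6
- lid: the pot's round aluminium lid, about 0.12 kg, loose on the bench, standing on its plug; origin at the centre of the plug's underside. Plug 59 mm diameter, 7 mm high; disc 80 mm diameter, from z 7 to 12 mm; black cylindrical knob 22 mm diameter, from z 12 to 36 mm. When home, the disc lies on the well's rim and the origin is 7 mm below pot_well
- bowl: bystander: dark rubber mixing bowl, 96 mm diameter, 50 mm high; origin under its centre
- cast_a: bystander: sand-coloured plaster cast of a jaw, 54 x 62 x 31 mm; origin under its centre
- cast_b: bystander: white plaster cast with pink gums and cream teeth, 54 x 62 x 31 mm; origin under its centre
- dropper: bystander: small white bottle, 28 mm diameter, 75 mm high; origin under its centre
- cup: bystander: small yellow cup, 44 mm diameter, 35 mm high; origin under its centre
- wax_knife: bystander: wax spatula with dark wooden handle, 170 mm long, lying flat on the bench; origin under its middle
- wax_box: bystander: cardboard box, 90 x 55 x 30 mm; origin under its centre
Not all that is in view belongs to the job. What is shaped like the lid but purple is not meant.

How it is judged:
On the way, in this order (a step that is already met when the one before it is completed fails the run):
1. the lid sits home on the well (horizontal distance between lid and pot_well below 0.005 m and z of lid in the frame of pot_well below -0.0055 m and angle between lid's own z axis and vertical below 0.06 rad and contact force between the fingers and lid below 0.1 N), for 0.2 s.
2. the green band is rolled to the index ticks (value of joint wheel between 2.75 and 3.25 rad), for 0.2 s.
At the end, for the whole second after the job is handed in: the wheel's green band at the ticks (joint value within 0.25 rad of 3.0), the lid home on the well: within 5 mm of its axis, plug at least 5.5 mm inside, tilted less than 0.06 rad, at rest (all of step 2 and horizontal distance between lid and pot_well below 0.005 m and z of lid in the frame of pot_well below -0.0055 m and angle between lid's own z axis and vertical below 0.06 rad and linear speed of lid below 0.02 m/s); the robot touches nothing.
It fails at once if the wheel is pressed with more than 15 N (contact force between anything else and wheel above 15 N).
It fails at once if a bystander is pushed away by more than 30 mm or tipped (distance of any of bowl, cast_a, cast_b, dropper, cup, wax_knife, wax_box from where it was at the start of the episode above 0.03 m or angle between any of dropper, cup, bowl's own z axis and vertical above 0.6 rad).
It also fails if it takes over 72 s, if anything falls off the work surface, if the arm or the gripper's body presses on something with over 40 N, if the wrist force passes 120 N, or if a joint passes its speed limit or range.

### The arm

A 6-joint arm with a two-finger parallel gripper is mounted at the origin on the work surface. World frame = base frame: x ahead of the robot, y to its left, z up, the work surface at z = 0. Lengths are in m, angles in rad, forces in N, time in s.
With the tool pointing down it reaches from about 0.35 to 0.775 m from the base axis. Payload 7.3 kg.
Tool frame: the origin (TCP) lies at the centre of the arm's flange, where the gripper is bolted on; the fingertips stand 178 mm ahead of it and the grasp point (between the pads) lies 159 mm ahead of it; z points along the fingers, y is the line along which they close (so a half turn about z gives the same grasp; the last joint's range is limited). The gripper opens to 92 mm and grips with 3 to 60 N. Pads are 19 mm wide; open, the fingers measure 130 mm over their backs; the gripper's body (75 mm by 190 mm) begins 47 mm behind the grasp point.
Start: joints at [-1.454, 0.342, 1.524, -0, 1.275, -0.146], TCP at [0.136, -0.507, 0.405] pointing down, gripper open.
Joint ranges: [-2.53, 2.53], [-0.77, 2.02], [0.04, 2.7], [-1, 4.14], [0.28, 2.66], [-3.11, 3.11]. Speed limits (rad/s): [2.57, 2.57, 3.14, 3.14, 3.14, 3.14].

### API

Orientations are given as [roll, pitch, yaw] about the fixed x, y, z axes, in that order (R = Rz(yaw) Ry(pitch) Rx(roll)).
In Python, from cell import telemetry, vision, ticket gives the robot as it stands.
- The arm moves only by the shell command python3 -m crank 'ROWS' [FORCE]. ROWS is JSON, a list of rows, each a list of 5 numbers: the gripper command: -1 is shut, 1 is fully open, values between are in proportion, then the shift along the tool's x, y, z in mm, then the turn about the tool's z in rad. In form: [[fingers, dx, dy, dz, roll], ...]. A call has 1 to 12 rows; each row is the pose to reach, as a shift and turn from the pose commanded when the call began, along the tool's axes at that moment; what a row does not reach only later rows make up. A row lasts 1/12 s, in which the tool goes at most 41.7 mm and 7.16 degrees, less where a joint would pass 70% of its speed; a pose out of reach is approached as far as the arm can. A call with a gripper value outside its range is refused whole. The fingers move at their own pace and stop on an object; FORCE is the grip in N (left out, the last holds). Time passes only in rows, so rows that repeat a pose let the fingers close. It gives the time, the measured TCP pose, the force, the opening and the grip force at its end, in the units of the state.
- telemetry.observe(): the state, without advancing time (a new reading comes with each control period).
- vision.read_camera(name): name is "scene" or "top"; returns (picture, depth): 420x560x3 uint8, red, green, blue; 420x560 float32, m along the optical axis (not along the pixel's ray), 0 where there is no reading.
- vision.get_calibration(name): a dict with "camera_matrix" (3x3 intrinsics, pixels), "dist" ([k1, k2, p1, p2, k3] as OpenCV has them; the pictures are not rectified), "rvec" (rotation vector, rad) and "tvec" (3), from world to camera coordinates, as OpenCV has them. Camera axes: x right, y down, z forward; pixel columns grow to the right and rows downward; lengths in m; the calibration is good to about 2 mm. A picture is of the moment at which its call begins. get_calibration takes no time and is no camera call.
- ticket.hand_in(): hands the job in; it is judged then, once.
The state is a dict: "time": time; "qpos": joint angles; "qvel": joint speeds; "joint_efforts": joint torques, N m; "tool_pos": TCP position; "tool_rot": TCP orientation; "contact_force": force on the tool from outside, world axes, zero at the start; "torque": the same for the moment, N m; "opening": finger opening in m; "grip_force": force on a finger pad.
Only numpy, scipy, OpenCV 4.12 (cv2) and the standard library are available. Lean on these libraries where they do the work, as an engineer would, in place of code of your own. Each camera call takes 0.05 s, during which the arm holds its last target. There are 200 camera calls.

## Working session

There is one attempt and no reset: what is moved stays moved. The work goes in short steps, Python scripts to look and compute and a shell command to move; the robot and the scene stay as the last step left them, time stands still between calls to the robot, and variables do not carry over. Pictures are saved under pics/ and viewed, at most 10 in all, crops included, and the job is handed in when it is done.

```bash
ls; mkdir -p pics
cat > h.py <<'E'
import numpy as np, cv2
from cell import telemetry, vision, ticket
def cloud(name):
    im,d=vision.read_camera(name); c=vision.get_calibration(name)
    K=np.array(c["camera_matrix"]);D=np.array(c["dist"],float)
    R=cv2.Rodrigues(np.array(c["rvec"],float))[0];t=np.array(c["tvec"],float).ravel()
    h,w=d.shape;u,v=np.meshgrid(np.arange(w),np.arange(h))
    n=cv2.undistortPoints(np.stack([u,v],-1).reshape(-1,1,2).astype(float),K,D).reshape(h,w,2)
    P=np.dstack([n[...,0]*d,n[...,1]*d,d])
    W=(P-t)@R
    W[d==0]=np.nan
    return im,W
def save(im,f,s=1,box=None):
    if box: im=im[box[1]:box[3],box[0]:box[2]]
    cv2.imwrite(f,cv2.resize(im[...,::-1],None,fx=s,fy=s,interpolation=cv2.INTER_CUBIC))
E
python3 - <<'E'
from h import *
for n in("top","scene"):
    im,W=cloud(n); save(im,f"pics/{n}0.png"); np.savez(f"{n}0.npz",im=im,W=W)
    c=vision.get_calibration(n);R=cv2.Rodrigues(np.array(c["rvec"],float))[0];print(n,-R.T@np.array(c["tvec"]).ravel())
s=telemetry.observe();print(s)
E
```

```text
pics
top [ 0.34365818 -0.00621403  1.18929509]
scene [1.02585437 0.48115749 1.16497018]
{'time': 0.1, 'qpos': array([-1.45397227e+00,  3.42627552e-01,  1.52489286e+00,  5.70459440e-05,
        1.27537944e+00, -1.46000344e-01]), 'qvel': array([ 0.00024432, -0.00178521, -0.00345312, -0.00050712,  0.00023549,
       -0.00072071]), 'joint_efforts': array([ 2.36528424e-03, -4.32004130e+01, -2.44694477e+01,  7.19445013e-02,
        5.26163634e-02, -5.50047832e-05]), 'tool_pos': array([ 0.13641527, -0.506851  ,  0.40413752]), 'tool_rot': array([-3.14030730e+00, -2.44147180e-04,  2.62807596e-01]), 'contact_force': array([-0.4109444 ,  0.51468416,  0.24417371]), 'torque': array([-0.00991923,  0.01608975, -0.01859547]), 'grip_force': 0.0, 'opening': 0.0918144006377036}
```

View pics/top0.png

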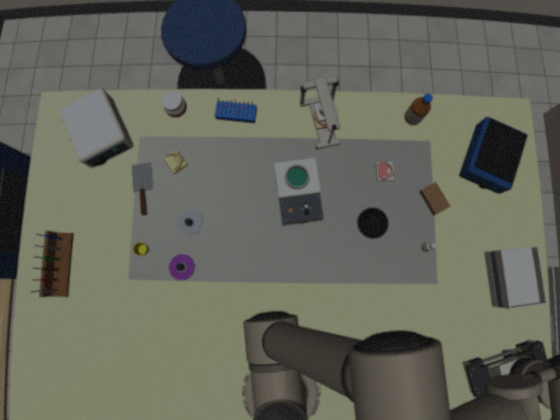

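View pics/scene0.png

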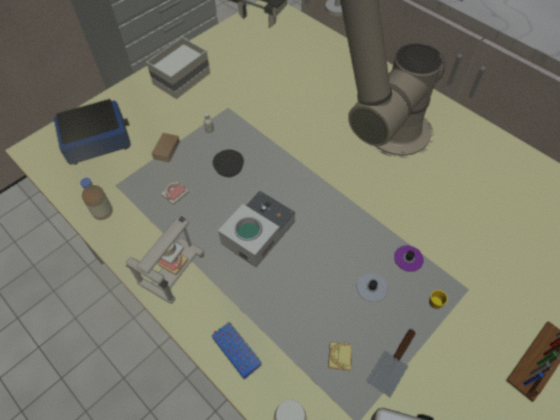

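The top view shows these lid look-alikes: the grey disc with a black knob at (190,222), and the purple one at (182,267), which is not meant. The bowl at (373,223) and the cup at (141,249) are also round. I choose (190,222). The pot is at (298,190), with its well at (297,176), its deck at (300,209) and the wheel at about (306,209).

Run:
```python
from h import *
d=np.load("top0.npz");im,W=d["im"],d["W"]
save(np.hstack([im[160:290,120:230],im[150:280,260:340]]),"pics/crop1.png",4)
for n,(u,v) in dict(lid=(183,222),knob=(190,222),purple=(175,267),well=(297,176),bowl=(373,223),cup=(141,249),deck=(290,215),house=(282,168)).items(): print(n,W[v,u].round(4))
# fits
def reg(W,u0,v0,u1,v1,z0,z1):
    S=W[v0:v1,u0:u1].reshape(-1,3); return S[(S[:,2]>z0)&(S[:,2]<z1)]
for n in("top","scene"):
    d=np.load(n+"0.npz");W=d["W"];F=W.reshape(-1,3);F=F[~np.isnan(F[:,0])]
    L=np.load("top0.npz")["W"][222,183]
    q=F[np.hypot(F[:,0]-L[0],F[:,1]-L[1])<.07]
    disc=q[(q[:,2]>.006)&(q[:,2]<.02)];kn=q[(q[:,2]>.028)&(q[:,2]<.05)]
    print(n,"disc",len(disc),cv2.minEnclosingCircle(disc[:,:2].astype(np.float32)),disc.mean(0),np.median(disc[:,2]),"knob",len(kn),kn.mean(0))
    p=np.load("top0.npz")["W"][190,298]
    q=F[np.hypot(F[:,0]-p[0],F[:,1]-p[1])<.14]
    q=q[(q[:,2]>.045)&(q[:,2]<.1)]
    print("pot",cv2.minAreaRect(q[:,:2].astype(np.float32)),"house",cv2.minAreaRect(q[q[:,2]>.072][:,:2].astype(np.float32)))
```

```text
lid [0.5009 0.3086 0.0117]
knob [0.4975 0.2797 0.0401]
purple [0.363  0.3259 0.011 ]
well [ 0.6396 -0.0398  0.0566]
bowl [ 5.077e-01 -2.796e-01 -5.000e-04]
cup [0.4159 0.4384 0.0023]
deck [ 0.52   -0.0201  0.0597]
house [0.6571 0.0055 0.0805]
top disc 469 ((0.4965314567089081, 0.29890215396881104), 0.057997483760118484) [0.50109077 0.28772417 0.01225779] 0.012173727101354077 knob 44 [0.50134484 0.28878854 0.03602334]
pot ((0.5947616696357727, -0.044789306819438934), (0.1818028688430786, 0.12465508282184601), 8.357017517089844) house ((0.630251407623291, -0.03957820683717728), (0.10380498319864273, 0.12411308288574219), 8.731478691101074)
scene disc 627 ((0.4992935061454773, 0.3084811866283417), 0.06781971454620361) [0.4995363  0.29305409 0.01195912] 0.011962771943562113 knob 61 [0.49925343 0.29280153 0.03543306]
pot ((0.590485692024231, -0.04116102308034897), (0.18320748209953308, 0.12708623707294464), 8.155834197998047) house ((0.6272671222686768, -0.036385685205459595), (0.10823164880275726, 0.12690190970897675), 8.799851417541504)
```

View pics/crop1.png

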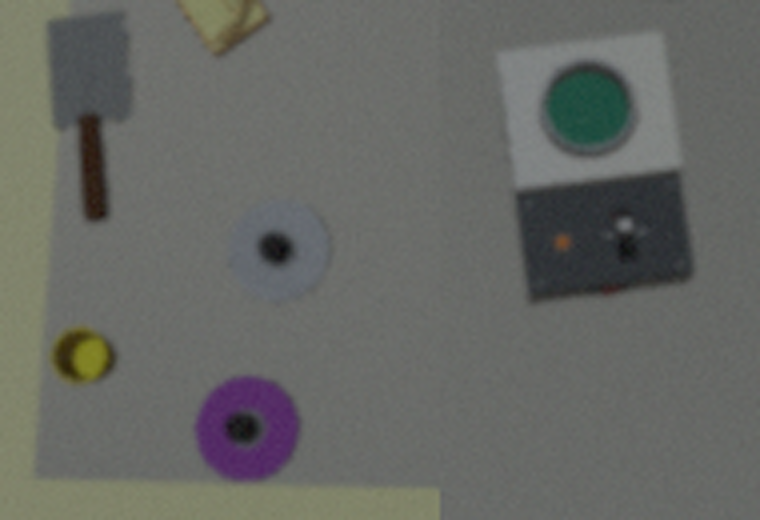

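The crop confirms the choice: the grey aluminium lid with its black knob. The purple one is separate. Next I refine the fits and compute the move.

```bash
cat >> h.py <<'E'
from scipy.optimize import least_squares
def fitc(P,r=None):
    c0=np.median(P[:,:2],0)
    s=least_squares(lambda p:np.hypot(P[:,0]-p[0],P[:,1]-p[1])-p[2],[*c0,r or .04],loss="soft_l1",f_scale=.001)
    return s.x
def tool(target,s=None):
    s=s or telemetry.observe();y=s["tool_rot"][2]
    dx,dy=np.array(target[:2])-s["tool_pos"][:2]
    return (1e3*np.array([np.cos(y)*dx+np.sin(y)*dy,np.sin(y)*dx-np.cos(y)*dy,s["tool_pos"][2]-target[2]])).round(1)
E
python3 - <<'E'
from h import *
for n in("top","scene"):
    W=np.load(n+"0.npz")["W"];F=W.reshape(-1,3);F=F[~np.isnan(F[:,0])]
    def at(x,y,r,a,b):
        q=F[np.hypot(F[:,0]-x,F[:,1]-y)<r];return q[(q[:,2]>a)&(q[:,2]<b)]
    c=np.array([.5,.29])
    for i in range(8): c=np.median(at(*c,.046,.008,.02)[:,:2],0) if i<4 else at(*c,.046,.007,.02)[:,:2].mean(0)
    k=at(*c,.025,.031,.042)
    w=at(.633,-.038,.042,.0835,.095)
    print(n,"disc",c.round(4),"knob",k.mean(0).round(4),cv2.minEnclosingCircle(k[:,:2].astype(np.float32)),"rim",len(w),fitc(w).round(4))
print(tool([.45,-.15,.405]),tool([.5,.29,.26]))
E
```

```text
top disc [0.5011 0.2876] knob [0.5013 0.2889 0.0361] ((0.5011734366416931, 0.2889288365840912), 0.010928825475275517) rim 94 [ 0.6336 -0.0391  0.0342]
scene disc [0.4994 0.2925] knob [0.4986 0.2924 0.0361] ((0.49851498007774353, 0.2919042706489563), 0.010713265277445316) rim 123 [ 0.6303 -0.0354  0.034 ]
[ 395.5 -263.1   -0.9] [ 558.1 -675.   144.1]
```

```bash
python3 -m crank '[[1,40,-26,0,0.05],[1,80,-53,0,0.116],[1,120,-80,0,0.116],[1,158,-105,0,0.116],[1,196,-132,0,0.116],[1,235,-158,0,0.116],[1,270,-185,0,0.116],[1,300,-210,0,0.116],[1,330,-240,0,0.116],[1,350,-275,0,0.116],[1,370,-310,0,0.116],[1,390,-345,0,0.116]]'
python3 -c "
from h import *
s=telemetry.observe();print(s['time'],s['tool_pos'],s['tool_rot']);print(tool([.5,.2904,.26]))"
```

```text
time: 1.1
tool_pos: [0.4159, -0.0978, 0.4045]
tool_rot: [-3.141, 0.0, 0.147]
contact_force: [0.9, 0.4, 0.5]
opening: 0.0917
grip_force: 0.0
1.1 [ 0.4158587  -0.0978153   0.40447309] [-3.14146478e+00  2.34460714e-04  1.46748129e-01]
[ 140.  -371.7  144.5]
```

```bash
python3 -m crank '[[1,14,-37,0,0],[1,28,-74,0,0],[1,42,-112,0,0],[1,57,-150,10,0],[1,72,-188,30,0],[1,87,-226,55,0],[1,101,-264,80,0],[1,115,-302,105,0],[1,128,-338,125,0],[1,140,-371,140,0],[1,140,-371,144,0],[1,140,-371,144,0]]'
python3 -c "
from h import *
s=telemetry.observe();print(s['time'],s['tool_pos'],s['tool_rot']);print(tool([.5,.2904,.196]))"
```

```text
time: 2.1
tool_pos: [0.4988, 0.2908, 0.2571]
tool_rot: [3.141, 0.005, 0.15]
contact_force: [-1.3, 0.5, -0.1]
opening: 0.0919
grip_force: 0.0
2.1 [0.49884707 0.29081667 0.25707504] [3.14113295 0.00463329 0.15047871]
[ 1.1  0.6 61.1]
```

Down slowly, then a gentle grip at two orthogonal yaws, to learn where the knob is in robot coordinates.

```bash
python3 -m crank '[[1,0,0,15,0],[1,0,0,30,0],[1,0,0,45,0],[1,0,0,55,0],[1,0,0,60,0],[1,0,0,61,0],[-0.4,0,0,61,0],[-0.5,0,0,61,0],[-1,0,0,61,0],[-1,0,0,61,0],[-1,0,0,61,0],[-1,0,0,61,0]]' 5
python3 - <<'E'
from h import *
s=telemetry.observe();print(s['time'],s['tool_pos'],s['tool_rot'],s['opening'],s['grip_force'],s['contact_force'])
im,W=cloud("scene");F=W.reshape(-1,3)
save(im,"pics/s1.png",4,(300,190,480,330))
E
```

```text
time: 3.1
tool_pos: [0.4997, 0.2877, 0.2]
tool_rot: [-3.142, -0.0, 0.147]
contact_force: [-0.8, -1.1, 0.1]
opening: 0.0567
grip_force: 0.0
3.1 [0.49972521 0.28769357 0.19997908] [-3.14159134e+00 -4.98377295e-04  1.46865974e-01] 0.05666419557549286 0.0 [-0.79893222 -1.06140564  0.10981332]
```

View pics/s1.png

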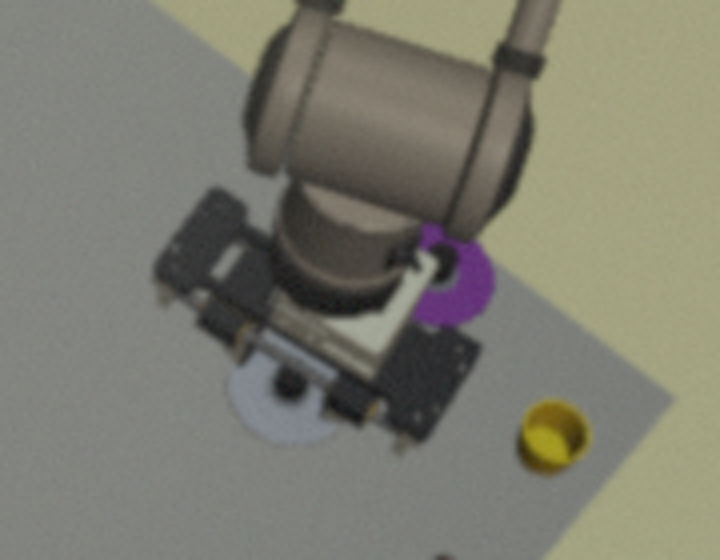

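The knob at (290,385) in the crop stands between the still-closing fingers. The purple lid and the cup are clear. I keep closing.

```bash
python3 -m crank '[[-1,0,0,2,0],[-1,0,0,4,0],[-1,0,0,4,0],[-1,0,0,4,0],[-1,0,0,4,0],[-1,0,0,4,0],[-1,0,0,4,0],[-1,0,0,4,0],[-1,0,0,4,0]]' 5
python3 - <<'E'
from h import *
s=telemetry.observe();print(s['time'],s['tool_pos'],s['tool_rot'],s['opening'],s['grip_force'],s['contact_force'])
E
```

```text
time: 3.9
tool_pos: [0.4996, 0.2876, 0.1956]
tool_rot: [3.141, 0.0, 0.147]
contact_force: [0.4, 0.1, -0.2]
opening: 0.0215
grip_force: 5.0
3.9 [0.49964146 0.28764187 0.19558872] [3.14142758e+00 1.92885725e-04 1.46817962e-01] 0.02151054873661224 4.9997279047966 [ 0.42930936  0.12932697 -0.19565021]
```

```bash
python3 -m crank '[[0,0,0,0,0],[0,0,0,0,0],[0,0,0,0,0],[0,0,0,0,-0.12],[0,0,0,0,-0.24],[0,0,0,0,-0.36],[0,0,0,0,-0.48],[0,0,0,0,-0.6],[0,0,0,0,-0.72],[0,0,0,0,-0.84],[0,0,0,0,-0.96],[0,0,0,0,-1.08]]'
python3 -m crank '[[0,0,0,0,-0.12],[0,0,0,0,-0.24],[0,0,0,0,-0.36],[0,0,0,0,-0.49],[0,0,0,0,-0.49],[-1,0,0,0,-0.49],[-1,0,0,0,-0.49],[-1,0,0,0,-0.49],[-1,0,0,0,-0.49],[-1,0,0,0,-0.49],[-1,0,0,0,-0.49],[-1,0,0,0,-0.49]]' 20
python3 - <<'E'
from h import *
s=telemetry.observe();print(s['time'],s['tool_pos'],s['tool_rot'],s['opening'],s['grip_force'],s['contact_force'])
E
```

```text
time: 4.9
tool_pos: [0.4997, 0.2877, 0.1958]
tool_rot: [3.141, -0.0, 1.233]
contact_force: [0.1, -0.4, 0.6]
opening: 0.0458
grip_force: 0.0
time: 5.9
tool_pos: [0.4997, 0.2877, 0.1957]
tool_rot: [-3.142, 0.0, 1.716]
contact_force: [1.3, -0.4, -0.0]
opening: 0.0214
grip_force: 20.0
5.9 [0.49965235 0.28767827 0.1956568 ] [-3.14152837e+00  8.67818735e-05  1.71641226e+00] 0.02140280583556667 20.000082850456238 [ 1.31376056 -0.4048212  -0.02350125]
```

```bash
python3 -m crank '[[-1,0,0,-10,0],[-1,0,0,-30,0],[-1,0,0,-55,0],[-1,0,0,-85,0],[-1,0,0,-113,0],[-1,0,0,-113,0],[-1,0,0,-113,0]]'
python3 -c "
from h import *
s=telemetry.observe();print(s['opening'],s['grip_force']);print(tool([.632,-.0372,.309]))"
```

```text
time: 6.48
tool_pos: [0.4998, 0.2878, 0.3109]
tool_rot: [3.138, -0.001, 1.717]
contact_force: [-0.1, -0.2, -1.5]
opening: 0.021
grip_force: 20.0
0.021030091920772726 19.999813735485077
[-340.8   83.5    1.9]
```

```bash
python3 -m crank '[[-1,-15,4,0,0],[-1,-45,11,0,0],[-1,-80,20,0,0],[-1,-118,29,0,0],[-1,-156,38,0,0],[-1,-194,47,0,0],[-1,-232,57,0,0],[-1,-268,66,0,0],[-1,-300,74,0,0],[-1,-325,80,0,0],[-1,-341,83.5,0,0],[-1,-341,83.5,0,0]]'
python3 -m crank '[[-1,0,0,0,0],[-1,0,0,0,0],[-1,0,0,0,0]]'
python3 - <<'E'
from h import *
s=telemetry.observe();x,y,z=s["tool_pos"];print(s["tool_pos"],s["tool_rot"]);zl=z-.1957
for n in("top","scene"):
    im,W=cloud(n);F=W.reshape(-1,3);F=F[~np.isnan(F[:,0])]
    c=np.array([x,y])
    q=F[np.hypot(*(F[:,:2]-c).T)<.05]
    q=q[(q[:,2]>zl+.007)&(q[:,2]<zl+.0175)]
    print(n,len(q),cv2.minEnclosingCircle(q[:,:2].astype(np.float32)))
    # boundary fit: outermost points per angle
    a=np.arctan2(q[:,1]-y,q[:,0]-x);r=np.hypot(q[:,0]-x,q[:,1]-y)
    B=np.array([q[m][np.argmax(r[m])] for k in range(36) if (m:=(np.floor((a+np.pi)/(2*np.pi)*36)==k)).any() and r[m].max()>.033])
    print(len(B),fitc(B).round(4))
    save(im,f"pics/{n}2.png",4,(240,120,370,240) if n=="top" else (180,170,330,290))
E
```

```text
time: 7.48
tool_pos: [0.6323, -0.0407, 0.3071]
tool_rot: [-3.14, 0.0, 1.713]
contact_force: [-0.6, 0.1, -2.4]
opening: 0.0216
grip_force: 20.0
time: 7.73
tool_pos: [0.6315, -0.036, 0.3084]
tool_rot: [-3.141, -0.001, 1.718]
contact_force: [-0.6, -0.2, -0.8]
opening: 0.0212
grip_force: 20.0
[ 0.63146169 -0.03598877  0.30842929] [-3.14060242e+00 -6.16945246e-04  1.71847329e+00]
top 5 ((0.6488167643547058, -0.002051594899967313), 0.00480719143524766)
2 [ 0.6505 -0.002   0.0032]
scene 310 ((0.6299119591712952, -0.03282182663679123), 0.040157970041036606)
19 [ 0.6307 -0.0352  0.0397]
```

View pics/scene2.png

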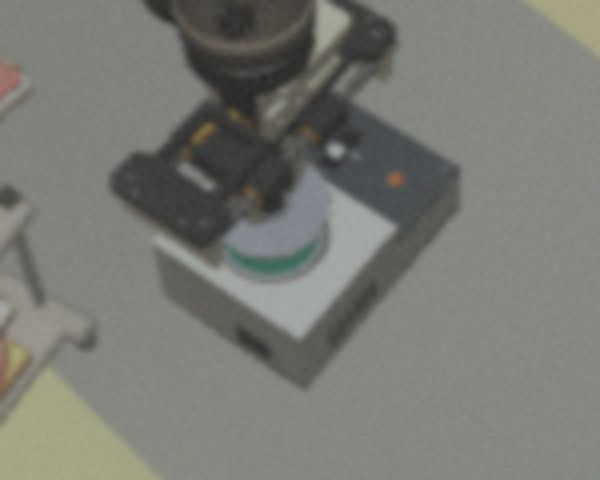

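The lid is held level over the well. In the scene crop the disc is at (285,215) and the well mouth at (275,240). I refine the offset between them within this one camera.

Run:
```python
from h import *
def bfit(P,c,R):
    for _ in range(5):
        a=np.arctan2(P[:,1]-c[1],P[:,0]-c[0]);r=np.hypot(P[:,0]-c[0],P[:,1]-c[1])
        B=np.array([P[m][np.argmax(r[m])] for k in range(48) if (m:=(np.floor((a+np.pi)/(2*np.pi)*48)==k)).any() and abs(r[m].max()-R)<.004])
        c=least_squares(lambda p:np.hypot(B[:,0]-p[0],B[:,1]-p[1])-R,c,loss="soft_l1",f_scale=.001).x
    return c,len(B)
W0=np.load("scene0.npz")["W"].reshape(-1,3);q=W0[(W0[:,2]>.0835)&(W0[:,2]<.092)&(np.hypot(W0[:,0]-.631,W0[:,1]+.036)<.042)]
print("rim outer",bfit(q,np.array([.631,-.0355]),.0355))
C=[];T=[]
for i in range(6):
    im,W=cloud("scene");s=telemetry.observe();zl=s["tool_pos"][2]-.1957;F=W.reshape(-1,3)
    q=F[(F[:,2]>zl+.007)&(F[:,2]<zl+.0165)&(np.hypot(F[:,0]-.631,F[:,1]+.036)<.046)]
    C.append(bfit(q,np.array([.631,-.0355]),.0395)[0]);T.append(s["tool_pos"])
print(np.mean(C,0),np.std(C,0),np.median(q[:,2])-zl,np.mean(T,0),s["time"])
```

```text
rim outer (array([ 0.63025314, -0.03538094]), 42)
[ 0.6309548  -0.03532831] [0.00024339 0.00023154] 0.01185792861124968 [ 0.63178337 -0.03682404  0.30884763] 8.1333
```

```bash
python3 -m crank '[[-1,0,-0.7,6,0],[-1,0,-0.7,12,0],[-1,0,-0.7,18,0],[-1,0,-0.7,23,0],[-1,0,-0.7,26,0],[-1,0,-0.7,28,0],[-1,0,-0.7,29,0],[-1,0,-0.7,30,0],[-1,0,-0.7,31,0],[-1,0,-0.7,31,0],[-1,0,-0.7,31,0]]'
```

```text
time: 9.05
tool_pos: [0.6312, -0.0377, 0.2779]
tool_rot: [3.141, 0.0, 1.717]
contact_force: [-0.7, 0.3, -1.1]
opening: 0.0212
grip_force: 20.0
```

```bash
python3 -m crank '[[-1,0,0,1,0],[-1,0,0,2,0],[-1,0,0,2.5,0],[-1,0,0,3,0],[-1,0,0,3,0],[-1,0,0,3,0]]'
```

```text
time: 9.55
tool_pos: [0.6312, -0.0377, 0.2747]
tool_rot: [3.142, 0.0, 1.717]
contact_force: [-0.9, 0.8, -1.3]
opening: 0.0212
grip_force: 20.0
```

```bash
python3 -m crank '[[-1,0,0,0.6,0],[-1,0,0,0.6,0],[0,0,0,0.6,0],[0,0,0,0.6,0],[0,0,0,0.6,0],[0,0,0,0.6,0],[0,0,0,0.6,0],[0,0,0,-15,0],[0,0,0,-40,0],[0,0,0,-65,0],[0,0,0,-65,0]]'
python3 -m crank '[[-1,-30,0,0,0.12],[-1,-60,-40,0,0.24],[-1,-60,-80,0,0.36],[-1,-60,-100,0,0.48],[-1,-60,-120,0,0.6],[-1,-60,-120,0,0.72],[-1,-60,-120,0,0.84],[-1,-60,-120,0,0.96],[-1,-60,-120,0,1.08],[-1,-60,-120,0,1.2],[-1,-60,-120,0,1.32],[-1,-60,-120,0,1.44]]'
python3 - <<'E'
from h import *
im,W=cloud("scene");F=W.reshape(-1,3)
q=F[(np.hypot(F[:,0]-.631,F[:,1]+.0354)<.037)&(F[:,2]>.08)&(F[:,2]<.1)]
A=np.c_[q[:,:2]-q[:,:2].mean(0),np.ones(len(q))];k=np.linalg.lstsq(A,q[:,2],rcond=None)[0];print(len(q),k)
s=telemetry.observe();print(s["tool_pos"],s["tool_rot"])
save(im,"pics/s3.png",4,(180,160,330,290))
im,W=cloud("top");save(im,"pics/t3.png",4,(240,120,370,240))
E
```

```text
time: 10.47
tool_pos: [0.6322, -0.0378, 0.3451]
tool_rot: [3.133, 0.003, 1.717]
contact_force: [0.4, -0.9, 1.7]
opening: 0.046
grip_force: 0.0
time: 11.47
tool_pos: [0.5211, -0.1145, 0.3393]
tool_rot: [-3.141, 0.0, 0.271]
contact_force: [0.5, -0.2, 0.6]
opening: 0.0005
grip_force: 0.0
474 [-0.00349731 -0.0149062   0.09091316]
[ 0.52113342 -0.11448012  0.33933094] [-3.14152255e+00  2.51069252e-04  2.63626949e-01]
```

View pics/s3.png

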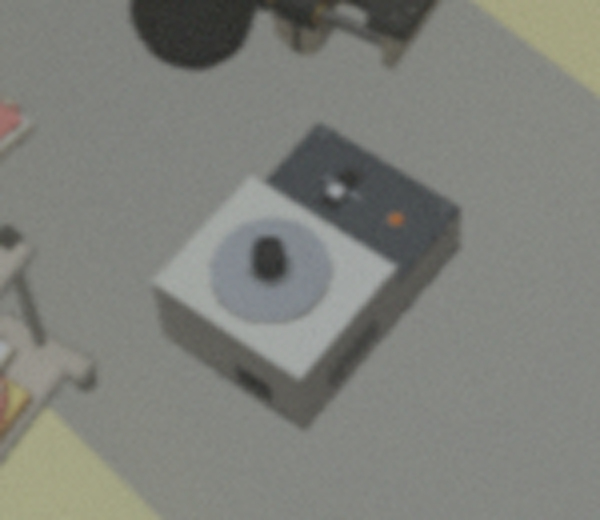

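The lid is home: its disc top is at z 91 mm and level. The wheel shows its white band at (337,190) in the crop. I move over the slot.

```bash
python3 -m crank '[[-1,0,0,0,0.116],[-1,0,0,0,0.116],[-1,0,0,0,0.116]]'
python3 -c "
from h import *
c,s=np.cos(.147),np.sin(.147)
print(tool([.5393-.010*c,-.066-.010*s,.257]))"
```

```text
time: 11.82
tool_pos: [0.5212, -0.1145, 0.3395]
tool_rot: [-3.142, 0.0, 0.166]
contact_force: [-0.5, -0.1, -0.4]
opening: 0.0007
grip_force: 0.0
[ 15.9 -45.   82.5]
```

```bash
python3 -m crank '[[-1,8,-20,10,0],[-1,16,-40,30,0],[-1,16,-45,50,0],[-1,16,-45,70,0],[-1,16,-45,80,0],[-1,16,-45,82,0],[-1,16,-45,82,0],[-1,16,-45,82,0]]'
python3 - <<'E'
from h import *
s=telemetry.observe();print(s["tool_pos"],s["tool_rot"],s["contact_force"])
im,W=cloud("scene");save(im,"pics/s4.png",6,(200,160,320,250))
E
```

```text
time: 12.48
tool_pos: [0.5302, -0.0679, 0.2586]
tool_rot: [3.141, -0.001, 0.162]
contact_force: [-0.7, 0.5, -0.3]
opening: 0.0004
grip_force: 0.0
[ 0.53019967 -0.06791153  0.25855133] [ 3.14087726e+00 -1.31534281e-03  1.61559108e-01] [-0.66212189  0.5384476  -0.32788808]
```

View pics/s4.png

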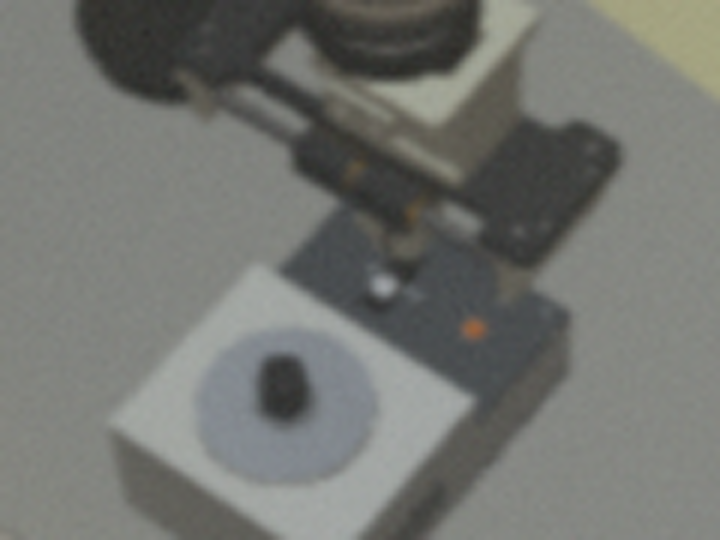

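The fingertips at (400,240) hang over the slot's robot side, and the white band is at (380,285) between the ticks. Now down in small steps, watching the force.

```bash
python3 -m crank '[[-1,0,0,4,0.015],[-1,0,0,8,0.015],[-1,0,0,11,0.015],[-1,0,0,13,0.015],[-1,0,0,13,0.015],[-1,0,0,13,0.015]]'
python3 -m crank '[[-1,0,0,0.4,0],[-1,0,0,0.8,0],[-1,0,0,0.8,0],[-1,0,0,0.8,0]]'
for i in 1 2; do python3 -c "
from h import *
print(np.mean([ (vision.read_camera('top'),telemetry.observe()['contact_force'])[1] for _ in range(3)],0))"; done
```

```text
time: 13.03
tool_pos: [0.5298, -0.0675, 0.2446]
tool_rot: [-3.142, 0.0, 0.146]
contact_force: [-1.5, 0.6, 0.8]
opening: 0.0005
grip_force: 0.0
time: 13.37
tool_pos: [0.5298, -0.0675, 0.244]
tool_rot: [3.141, -0.0, 0.146]
contact_force: [-0.4, -0.5, 1.2]
opening: 0.0002
grip_force: 0.0
[ 0.49758301 -0.27376019  0.18217564]
[ 0.34532984 -0.03444689 -0.10301327]
```

```bash
cat > f.py <<'E'
from h import *
f=[]
for _ in range(3): vision.read_camera('top'); f.append(telemetry.observe()['contact_force'])
s=telemetry.observe();print("F",np.mean(f,0).round(2),s['tool_pos'].round(4),s['time'])
E
python3 -m crank '[[-1,0,0,0.4,0],[-1,0,0,0.4,0]]' >/dev/null; python3 f.py
python3 -m crank '[[-1,0,0,0.3,0],[-1,0,0,0.3,0]]' >/dev/null; python3 f.py
```

```text
F [-0.02  0.19  0.28] [ 0.5298 -0.0675  0.2435] 13.9833
F [-0.07  0.18  0.42] [ 0.5298 -0.0675  0.2432] 14.3
```

```bash
python3 -m crank '[[-1,0,0,0.3,0],[-1,0,0,0.3,0]]' >/dev/null; python3 f.py
```

```text
F [-0.15 -0.19  0.14] [ 0.5298 -0.0675  0.2429] 14.6167
```

```bash
python3 -m crank '[[-1,0,0,0.3,0],[-1,0,0,0.3,0]]' >/dev/null; python3 f.py
```

```text
F [-0.08 -0.03  1.04] [ 0.5298 -0.0675  0.2427] 14.9333
```

```bash
python3 -m crank '[[-1,0,0,0.3,0],[-1,0,0,0.3,0]]' >/dev/null; python3 f.py
```

```text
F [-1.07  0.24  3.57] [ 0.5298 -0.0675  0.2425] 15.25
```

```bash
python3 -m crank '[[-1,0,0,0.3,0],[-1,0,0,0.3,0]]' >/dev/null; python3 f.py
```

```text
F [-1.79  0.09  5.73] [ 0.5298 -0.0675  0.2424] 15.5667
```

```bash
python3 -m crank '[[-1,1,0,-0.2,0],[-1,2.5,0,-0.2,0],[-1,4,0,-0.2,0],[-1,5,0,-0.2,0],[-1,5,0,-0.2,0]]'; python3 f.py
```

```text
time: 15.98
tool_pos: [0.5348, -0.0668, 0.2425]
tool_rot: [3.141, -0.0, 0.146]
contact_force: [-1.7, 0.3, 5.4]
opening: 0.0002
grip_force: 2.7
F [-1.68  0.61  4.94] [ 0.5348 -0.0668  0.2425] 16.1333
```

```bash
python3 -m crank '[[-1,2,0,0,0],[-1,4,0,0,0],[-1,6,0,0,0],[-1,8,0,0,0],[-1,10,0,0,0],[-1,12,0,0,0],[-1,14,0,0,0],[-1,15,0,0,0],[-1,15,0,0,0]]'; python3 f.py
```

```text
time: 16.88
tool_pos: [0.5497, -0.0646, 0.2424]
tool_rot: [3.141, -0.0, 0.146]
contact_force: [-0.8, 0.2, 5.7]
opening: 0.0006
grip_force: 2.5
F [-0.56  0.16  4.99] [ 0.5496 -0.0646  0.2424] 17.0333
```

```bash
python3 -m crank '[[-1,0,0,-2,0],[-1,0,0,-4,0],[-1,-10,0,-4,0],[-1,-20,0,-4,0],[-1,-20,0,-4,0],[-1,-20,0,-4,0],[-1,-20,0,-2,0],[-1,-20,0,-1,0],[-1,-20,0,-0.5,0],[-1,-20,0,-0.3,0],[-1,-20,0,-0.1,0],[-1,-20,0,-0.1,0]]'; python3 f.py
```

```text
time: 18.03
tool_pos: [0.5301, -0.0675, 0.2425]
tool_rot: [3.141, -0.001, 0.146]
contact_force: [-0.2, -0.9, 2.7]
opening: 0.0001
grip_force: 1.4
F [0.44 0.34 3.03] [ 0.53   -0.0675  0.2426] 18.1833
```

```bash
python3 -m crank '[[-1,1,0,0.15,0],[-1,3,0,0.15,0],[-1,5,0,0.1,0],[-1,7,0,0.1,0],[-1,9,0,0.1,0],[-1,11,0,0.1,0],[-1,13,0,0.1,0],[-1,15,0,0.1,0],[-1,17,0,0.1,0],[-1,19,0,0.1,0],[-1,20,0,0.1,0],[-1,20,0,0.1,0]]'; python3 f.py
```

```text
time: 19.18
tool_pos: [0.5496, -0.0646, 0.2424]
tool_rot: [3.141, 0.0, 0.146]
contact_force: [-0.2, -0.4, 5.9]
opening: 0.0003
grip_force: 2.6
F [-1.02 -0.61  5.05] [ 0.5495 -0.0646  0.2423] 19.3333
```

```bash
python3 -m crank '[[-1,0,0,-2,0],[-1,0,0,-10,0],[-1,-20,0,-30,0],[-1,-55,0,-40,0],[-1,-90,0,-40,0],[-1,-110,0,-40,0],[-1,-110,0,-40,0],[-1,-110,0,-40,0]]'
python3 - <<'E'
from h import *
im,W=cloud("scene");a=im[175:235,240:310];im2,_=cloud("top");b=im2[185:235,275:345]
np.savez("mid.npz",a=im,b=im2,W=W)
cv2.imwrite("pics/w2.png",np.vstack([cv2.resize(x[...,::-1],(560,int(x.shape[0]*8*.7)//1),interpolation=cv2.INTER_CUBIC) for x in(a,b)])[:600])
s=telemetry.observe();print(s["time"])
E
```

```text
time: 20.0
tool_pos: [0.4403, -0.0807, 0.2829]
tool_rot: [3.141, -0.001, 0.145]
contact_force: [-0.2, 0.3, -0.2]
opening: 0.001
grip_force: 0.0
20.1
```

View pics/w2.png

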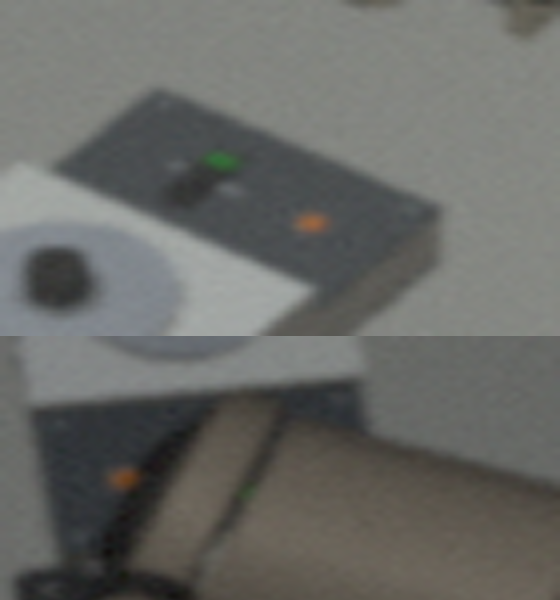

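The scene crop shows the green band at (221,160), short of the ticks at (177,165) and (230,190), so it still has to go towards the well. I measure the remainder.

```bash
cat > g.py <<'E'
from h import *
def meas():
    im,W=cloud("scene");hsv=cv2.cvtColor(im,cv2.COLOR_RGB2HSV)
    m=(hsv[...,0]>45)&(hsv[...,0]<80)&(hsv[...,1]>90);m[:175]=0;m[235:]=0;m[:,:240]=0;m[:,310:]=0
    v,u=np.nonzero(m);wt=hsv[...,1][m].astype(float)
    P=W[m]; c=np.cos(.147);s=np.sin(.147)
    slot=np.array([.5393,-.066])-[.0008,-.0015]   # in scene-camera coordinates
    d=P[:,:2]-slot; x=d@[c,s]; y=d@[-s,c]
    ok=~np.isnan(x)
    print(len(x),"px",u.mean().round(1),v.mean().round(1),"x",np.average(x[ok],weights=wt[ok])*1e3,"range",x[ok].min()*1e3,x[ok].max()*1e3,"y",y[ok].mean()*1e3,"z",P[ok,2].mean())
meas()
E
python3 g.py
```

```text
5 px 267.2 203.4 x -11.58524203850312 range -15.682704767974245 -8.917370762696212 y 0.5926592455453108 z 0.06075972780148549
```

```bash
sed -i 's/>90)/>60)/' g.py; python3 -m crank '[[-1,30,0,0,0],[-1,65,0,10,0],[-1,95,0,20,0],[-1,95,0,30,0],[-1,95,0,36,0],[-1,95,0,38,0],[-1,95,0,39,0],[-1,95,0,39.5,0],[-1,95,0,39.8,0],[-1,95,0,39.8,0]]'; python3 f.py
```

```text
time: 20.98
tool_pos: [0.5344, -0.067, 0.2429]
tool_rot: [3.141, -0.0, 0.145]
contact_force: [-0.1, 0.5, -0.1]
opening: 0.0003
grip_force: 0.0
F [-0.41 -0.04  0.15] [ 0.5346 -0.0669  0.2428] 21.1333
```

```bash
python3 -m crank '[[-1,0,0,0.2,0],[-1,0,0,0.4,0],[-1,0,0,0.4,0]]' >/dev/null; python3 f.py
```

```text
F [-2.15 -0.4   5.05] [ 0.5348 -0.0668  0.2425] 21.5333
```

```bash
python3 -m crank '[[-1,2,0,0,0],[-1,4,0,0,0],[-1,6,0,0,0],[-1,8,0,0,0],[-1,10,0,0,0],[-1,10,0,0,0],[-1,10,0,-2,0],[-1,10,0,-10,0],[-1,-20,0,-25,0],[-1,-55,0,-40,0],[-1,-90,0,-40,0],[-1,-90,0,-40,0]]'
python3 -m crank '[[-1,0,0,0,0],[-1,0,0,0,0],[-1,0,0,0,0]]' >/dev/null;python3 g.py; python3 g.py
python3 - <<'E'
from h import *
im,W=cloud("scene");save(im,"pics/w3.png",8,(240,175,310,235))
E
```

```text
time: 22.53
tool_pos: [0.4404, -0.0793, 0.282]
tool_rot: [-3.139, 0.006, 0.145]
contact_force: [0.9, 1.5, -0.7]
opening: 0.0005
grip_force: 0.0
22 px 265.1 205.0 x -2.988516287192267 range -10.326936985092305 4.739865257575266 y -0.11258705041312729 z 0.062422726263789016
23 px 265.3 205.0 x -3.516603916017234 range -10.914126741244395 4.9203712574321194 y -0.11058186918886072 z 0.061973734313346636
```

View pics/w3.png

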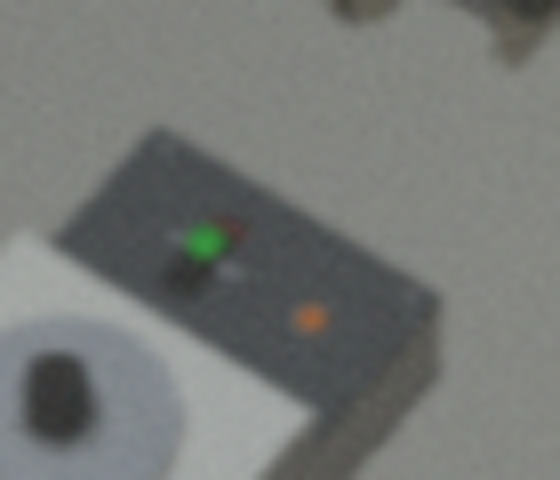

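Green is at (206,241) in the crop, and the ticks at (177,238) and (232,271). It is nearly there, and I compute the remainder relative to the ticks.

Run:
```python
from h import *
c=vision.get_calibration("scene");K=np.array(c["camera_matrix"]);D=np.array(c["dist"],float)
R=cv2.Rodrigues(np.array(c["rvec"],float))[0];t=np.array(c["tvec"],float).ravel();o=-R.T@t
def ray(u,v,z):
    n=cv2.undistortPoints(np.array([[[u,v]]],float),K,D).ravel();d=R.T@[*n,1];return o+d*(z-o[2])/d[2]
T=[ray(239.5+x/8,174.5+y/8,.058) for x,y in((177,238),(232,271))];m=(T[0]+T[1])/2
e=np.array([np.cos(.147),np.sin(.147)])
print("ticks sep",np.linalg.norm(T[0]-T[1]),m,"slot est in scene frame",.5385,-.0645)
for zp in(.0625,.0645,.0655):
  g=ray(265.2,205.0,zp);print(zp,((g-m)[:2]@e*1e3).round(2),((g[:2]-[.5385,-.0645])@e*1e3).round(2))
```

```text
ticks sep 0.023812287296979255 [ 0.5368077  -0.06427904  0.058     ] slot est in scene frame 0.5385 -0.0645
0.0625 -1.42 -3.06
0.0645 -0.39 -2.04
0.0655 0.12 -1.52
```

Estimates say the band is 0.4 to 3 mm short, so one 2 mm nudge suffices (the tolerance is 5 mm).

```bash
python3 -m crank '[[-1,30,0,0,0],[-1,65,0,10,0],[-1,90,0,20,0],[-1,90,0,30,0],[-1,90,0,36,0],[-1,90,0,38,0],[-1,90,0,39,0],[-1,90,0,39.5,0],[-1,90,0,39.5,0],[-1,90,0,39.5,0]]'; python3 f.py
```

```text
time: 23.77
tool_pos: [0.5345, -0.067, 0.243]
tool_rot: [3.141, -0.001, 0.145]
contact_force: [-0.1, 0.4, 0.1]
opening: 0.0004
grip_force: 0.0
F [ 0.45  0.31 -0.33] [ 0.5347 -0.0669  0.2429] 23.9167
```

```bash
python3 -m crank '[[-1,0,0,0.2,0],[-1,0,0,0.5,0],[-1,0,0,0.5,0]]' >/dev/null; python3 f.py
```

```text
F [-1.32 -0.62  5.15] [ 0.5348 -0.0668  0.2425] 24.3167
```

```bash
python3 -m crank '[[-1,1,0,0,0],[-1,2,0,0,0],[-1,2,0,0,0],[-1,2,0,0,0],[-1,2,0,-2,0],[-1,2,0,-10,0],[-1,-20,0,-25,0],[-1,-55,0,-40,0],[-1,-90,0,-40,0],[-1,-90,0,-40,0]]'
python3 -m crank '[[-1,0,0,0,0],[-1,0,0,0,0],[-1,0,0,0,0]]';python3 g.py; python3 g.py
python3 - <<'E'
from h import *
im,W=cloud("scene");save(im,"pics/w4.png",8,(230,175,310,245))
E
```

```text
time: 25.15
tool_pos: [0.4405, -0.0793, 0.282]
tool_rot: [-3.139, 0.006, 0.145]
contact_force: [-0.3, -0.1, -0.8]
opening: 0.0007
grip_force: 0.0
time: 25.4
tool_pos: [0.4467, -0.08, 0.2823]
tool_rot: [3.141, -0.001, 0.146]
contact_force: [0.3, -0.1, -0.5]
opening: 0.0006
grip_force: 0.0
23 px 264.8 205.1 x -1.876998349298028 range -8.615162337360537 6.560810565700053 y -0.5505456218920065 z 0.06264037236235295
22 px 264.9 205.1 x -1.558896555760392 range -9.62420795949391 6.222618238629342 y -0.017769153724866624 z 0.06342688049685906
```

View pics/w4.png

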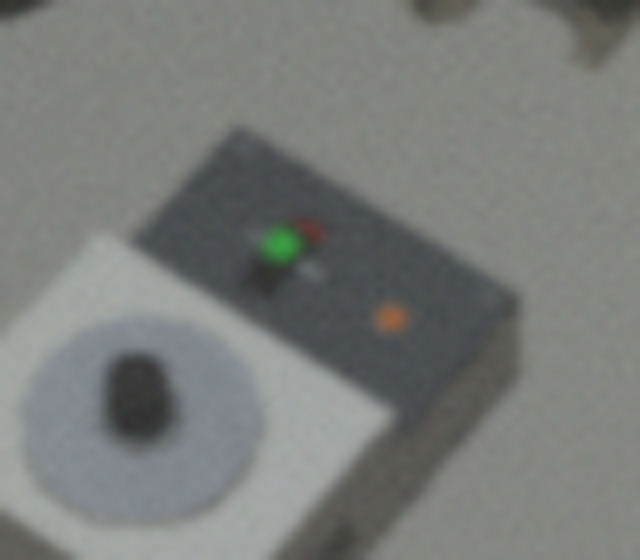

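The green band at (283,243) stands between the ticks at (255,238) and (312,272). The lid is seated at (140,415) and the arm is clear.

```bash
python3 -c "
from cell import ticket
print(ticket.hand_in())"
```

```text
the job is handed in; nothing more can be done
None
```

I put the lid home on the well, rolled the green band to the ticks (within about 2 mm at the rim by camera, tolerance 5 mm) at about 6 N or less, and handed the job in at about 26 s; no verdict came back.

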